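# Clear the bench kiln's lid and hold it half open

### The arm

A 6-joint arm with a two-finger parallel gripper is mounted at the origin on the work surface. World frame = base frame: x ahead of the robot, y to its left, z up, the work surface at z = 0. Lengths are in m, angles in degrees, forces in N, time in s.
With the tool pointing down it reaches from about 0.4 to 0.825 m from the base axis. Payload 7 kg.
Tool frame: the origin (TCP) lies on the centre line of the jaws, within the pads' length; the fingertips stand 19 mm ahead of it and the grasp point (between the pads) is the TCP (r.tip_extent is the distance from the TCP to the fingertips, in m); z points along the fingers, y is the line along which they close (so a half turn about z gives the same grasp; the last joint's range is limited). The gripper opens to 88 mm and grips with 3 to 60 N. Pads are 19 mm wide; open, the fingers measure 130 mm over their backs; the gripper's body (78 mm by 193 mm) begins 47 mm behind the grasp point.
Start: joints at [87.783, 20.546, 0.682, 0, -70.136, -16.507], TCP at [0.217, 0.639, 0.246] pointing down, gripper open.
Joint ranges: [-176.03, 176.03], [-82.01, 121.73], [-58.28, 71.71], [-173.87, 95.51], [-174.79, -0.11], [-173.66, 173.66]. Speed limits (degrees/s): [136.94, 136.94, 172.46, 180, 180, 180].

### API

Orientations are given as [roll, pitch, yaw] about the fixed x, y, z axes, in that order (R = Rz(yaw) Ry(pitch) Rx(roll)).
In Python, from plant import r gives the robot as it stands. The module is installed in compiled form; this text tells all that it offers.
- The arm moves only by the tool jog_arm, never from a script. Its argument "deltas" is a list that holds one entry, the list of rows, each a list of 5 numbers: the opening, from -1 (shut) to 1 (fully open), then the shift along the world's x, y, z in cm, then the turn about the world's z in rad. In form: [[[claw, dx, dy, dz, turn], ...]]. A call has 1 to 8 rows; each row shifts and turns the commanded pose from where the row before left it; what a row does not reach is not made up. A row lasts 1/8 s, in which the tool goes at most 62.5 mm and 10.7 degrees, less where a joint would pass 70% of its speed; a pose out of reach is approached as far as the arm can. A call with a gripper value outside its range is refused whole. The fingers move at their own pace and stop on an object; "force" is the grip in N (left out, the last holds). Time passes only in rows, so rows that do not move let the fingers close. It gives the time, the measured TCP pose, the force, the opening and the grip force at its end, in the units of the state.
- r.get_state(): the state, without advancing time (a new reading comes with each control period).
- r.capture(name): name is "side" or "top"; returns the picture (480x640x3 uint8, blue, green, red); there is no depth.
- r.camera_info(name): a dict with "fx", "fy", "cx", "cy" (pixels), "view" (4x4, takes a point from world to camera coordinates). Camera axes: x right, y up, looking along -z (the intrinsics and any distortion apply to the point x, -y, -z); pixel columns grow to the right and rows downward; lengths in m; the calibration is good to about 2 mm. A picture is of the moment at which its call begins. camera_info takes no time and is no camera call.
- r.close_job(): hands the job in; it is judged then, once.
The state is a dict: "time_s": time; "joints": joint angles; "qd": joint speeds; "joint_torque": joint torques, N m; "tcp_pos": TCP position; "eef_rot": TCP orientation; "contact_force": force on the tool from outside, world axes, zero at the start; "moment": the same for the moment, N m; "gripper_width": finger opening in m; "gripper_force": force on a finger pad.
Only numpy, scipy, OpenCV 4.12 (cv2) and the standard library are available. Lean on these libraries where they do the work, as an engineer would, in place of code of your own. Each camera call takes 0.05 s, during which the arm holds its last target. There are 200 camera calls.

### The job

I want to unload the little kiln. Take the steel firing tray off its lid, with the copper disc still lying in it, and stand it in the middle of the square soldering board beside the kiln; then lift the lid by its bar handle to 45 degrees, half way to upright, and hold it there for me without letting it drop. Finish while still holding the lid up by the handle, and leave the other things on the bench alone.

Things in the scene. Friction and masses are not known exactly. Their poses are not given: they have to be found in the camera images.
- kiln: small clamshell bench kiln of grey sheet steel, fixed to the bench: 240 x 240 mm, 145 mm high with the lid shut (base 90 mm, lid 55 mm). Origin under its centre at bench height, z up, -x is its front (control panel, handle), +x its back (hinge), y along the hinge. Its lid's top is flat, at z = 145 mm
- kiln_lid (a joint): angle of the kiln's lid about the hinge along its back edge, rad: 0 shut (as it starts), grows as the front edge rises, stop at 1.2. The lid with its handle weighs about 0.9 kg (varies by about a fifth), moves almost without friction and falls shut from any angle when let go; about 5 N lifts it at the handle. 45 degrees is 0.785
- kiln_hinge (a point): middle of the lid's hinge axis, 125 mm behind the kiln's centre and 90 mm above the bench; its axes are the kiln's (the axis of the hinge is y)
- handle (a point): the lid's handle: straight black round bar, 14 mm thick, 130 mm long, on two 8 mm stems 110 mm apart, 50 mm in front of the lid's front face (43 mm clear between). This point is the middle of the bar, y along it, x towards the lid; lid shut: 115 mm above the bench, 295 mm in front of the hinge axis, 25 mm above it. Turns with the lid; it can turn in a light grip
- tray: folded steel firing tray lying on the kiln's lid, 120 g: 70 mm long (its x), 54 mm wide (its y), floor 3 mm, with 3 mm side walls 24 mm high along its two long sides (y = +-27 mm, the faces to grip across) and 9 mm lips at its ends. Origin in the middle of its underside, z up
- disc: domed copper disc lying loose in the tray, 36 mm across, 6 mm high, 30 g. Origin in the middle of its underside
- board: soldering board: grey square slab 140 x 140 mm, 12 mm thick, fixed flat on the bench to the left or right of the kiln. Origin in the middle of its underside, z up
- bur_block: wooden block 60 x 120 x 45 mm with rows of steel burs standing in it up to 90 mm above the bench, on the side of the kiln where the board is not; leave alone. Origin in the middle of its underside
- tin: round aluminium tin, 63 mm across, 45 mm high, on the bench between robot and kiln, to the left; leave alone. Origin in the middle of its underside
- file: flat file with a wooden handle, 195 mm long, 24 mm thick, lying on the bench near the robot to the right; leave alone. Origin on the bench near its middle, x along it
Mind the look-alikes: they are no part of the job. Of the things that look like the tray, the middle-sized one is meant.

How it is judged:
By the outcome, as a careful person would: the job done as asked, in the order asked, and still so for the second after the job is handed in, while the arm keeps its last pose, push and grip.
It also fails if it takes over 51 s, if anything falls off the work surface, if the arm or the gripper's body presses on something with over 40 N, if the wrist force passes 120 N, or if a joint passes its speed limit or range.

## Working session

There is one attempt and no reset: what is moved stays moved. The work goes in short steps, Python scripts to look and compute and a tool call to move; the robot and the scene stay as the last step left them, time stands still between calls to the robot, and variables do not carry over. Pictures are saved under pics/ and viewed, at most 10 in all, crops included, and the job is handed in when it is done.

Besides the shell and the picture viewer there is one more tool, called after "Call:" as name(argument=value, ...), one argument or row to a line, values as JSON. jog_arm: Moves the arm, as the interface text tells. Its arguments: {"type":"object","properties":{"deltas":{"type":"array"},"force":{"type":"number"}},"required":["deltas"]}

```bash
mkdir -p pics; cat > h.py <<'E'
import numpy as np,cv2
from plant import r
def ray(n,u,v):
    c=r.camera_info(n);V=np.array(c["view"]);R=V[:3,:3];t=V[:3,3]
    d=np.array([(u-c["cx"])/c["fx"],-(v-c["cy"])/c["fy"],-1.])
    return -R.T@t,R.T@d
def onz(n,u,v,z):
    o,d=ray(n,u,v);return o+d*(z-o[2])/d[2]
def pix(n,p):
    c=r.camera_info(n);V=np.array(c["view"]);q=V[:3,:3]@np.array(p)+V[:3,3]
    return c["fx"]*q[0]/-q[2]+c["cx"],c["fy"]*-q[1]/-q[2]+c["cy"]
E
python3 - <<'E'
from h import *
for n in("top","side"):
    cv2.imwrite(f"pics/{n}0.png",r.capture(n));c=r.camera_info(n);print(n,{k:np.round(v,3).tolist() for k,v in c.items() if not isinstance(v,str)});print(ray(n,320,240)[0])
s=r.get_state();print(s)
E
```

```text
top {'fx': 448.448, 'fy': 448.448, 'cx': 314.361, 'cy': 245.26, 'view': [[0.021, -0.999, 0.027, -0.033], [0.991, 0.024, 0.129, -0.546], [-0.13, 0.024, 0.991, -0.821], [0.0, 0.0, 0.0, 1.0]]}
[ 4.34613217e-01 -1.40820025e-04  8.85752243e-01]
side {'fx': 525.11, 'fy': 525.11, 'cx': 324.503, 'cy': 240.588, 'view': [[0.995, -0.095, 0.023, -0.549], [0.03, 0.521, 0.853, -0.113], [-0.093, -0.848, 0.521, -0.998], [0.0, 0.0, 0.0, 1.0]]}
[ 0.45692035 -0.83952241  0.62860155]
{'time_s': 0.1, 'joints': array([ 8.77839345e+01,  2.05883602e+01,  6.39941423e-01, -1.78694441e-02,
       -7.01360442e+01, -1.65066228e+01]), 'qd': array([ 0.04414939, -0.185932  ,  0.0853603 ,  0.08501393, -0.07969858,
       -0.06300048]), 'joint_torque': array([-1.70620930e-03, -5.84164095e+01,  2.93751669e+01,  7.01549873e+00,
        1.02201567e-02, -5.37070139e-05]), 'tcp_pos': array([0.2165613 , 0.63889174, 0.2447113 ]), 'eef_rot': array([ 1.79914245e+02, -7.89336965e-03, -1.87287666e+01]), 'contact_force': array([ 0.03099898, -0.37134267, -0.8819421 ]), 'moment': array([ 0.05214284,  0.01093635, -0.02188526]), 'gripper_force': 0.0, 'gripper_width': 0.08765377294422423}
```

View pics/top0.png

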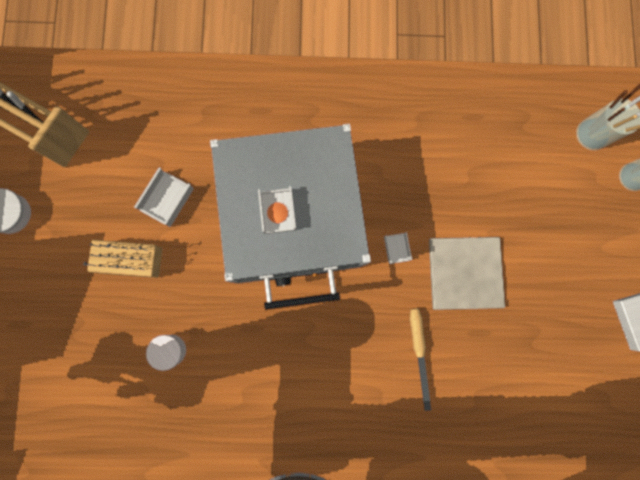

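View pics/side0.png

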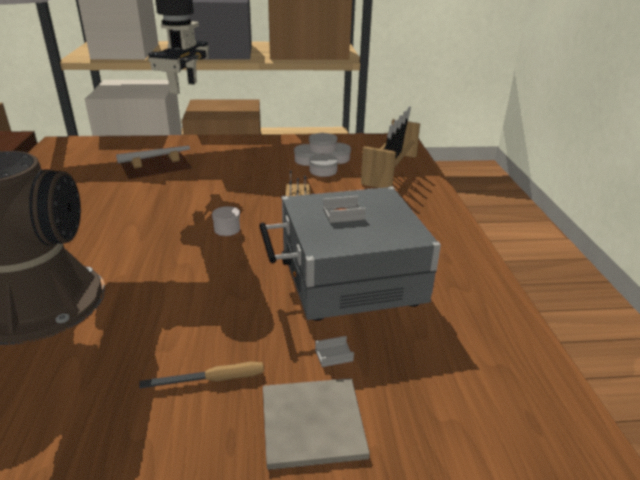

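Top view: candidates for the tray are the one on the lid holding the copper disc (278,210), a larger one on the bench (165,196), a small one at (398,248), and a pale thing at the edge (630,320). The one on the lid is middle-sized, holds the disc and is the one described. The board is at (468,273), the handle bar at (302,300), the burs at (124,258), the tin at (165,351) and the file at (420,358). In the side view the lid is shut and the handle is at (268,243).

```bash
python3 - <<'E'
from h import *
im=cv2.imread("pics/top0.png");sd=cv2.imread("pics/side0.png")
a=cv2.resize(im[170:250,240:320],None,fx=5,fy=5,interpolation=cv2.INTER_CUBIC)
b=cv2.resize(sd[180:260,300:380],None,fx=5,fy=5,interpolation=cv2.INTER_CUBIC)
cv2.imwrite("pics/crop.png",np.hstack([a,b]))
K=[(211,142),(350,126),(370,260),(227,280)]
P=np.array([onz("top",*k,.145)[:2] for k in K]);print("kiln corners",P.round(4).tolist(),P.mean(0),[np.linalg.norm(P[i]-P[i-1]).round(4) for i in range(4)])
hsv=cv2.cvtColor(im,cv2.COLOR_BGR2HSV)
def rect(mask,z,nm):
    cs,_=cv2.findContours(mask.astype(np.uint8),cv2.RETR_EXTERNAL,cv2.CHAIN_APPROX_NONE);c=max(cs,key=cv2.contourArea)
    W=np.array([onz("top",*p[0],z)[:2] for p in c],np.float32)*1000
    print(nm,cv2.minAreaRect(W),cv2.boundingRect(c))
def roi(m,x0,x1,y0,y1):
    o=np.zeros_like(m);o[y0:y1,x0:x1]=m[y0:y1,x0:x1];return o
low=hsv[...,1]<95
rect(roi(low,420,515,228,318),.012,"board")
rect(roi(low,205,378,118,275),.145,"kilntop")
rect(roi((hsv[...,1]>150)&(hsv[...,0]<15),255,300,185,238),.152,"disc")
rect(roi((hsv[...,2]<45),255,350,285,315),.115,"bar")
for nm,k,z in(("bl",(265,304),.115),("br",(340,296),.115)):print(nm,onz("top",*k,z))
E
```

```text
kiln corners [[0.7053, 0.1622], [0.7413, -0.0753], [0.5093, -0.111], [0.4709, 0.1243]] [0.60669678 0.02505361] [np.float64(0.2375), np.float64(0.2402), np.float64(0.2348), np.float64(0.2385)]
board ((502.430908203125, -321.6419677734375), (140.23158264160156, 143.05091857910156), 2.318162441253662) (429, 237, 76, 73)
kilntop ((602.105712890625, 25.50444793701172), (255.3760528564453, 243.25845336914062), 8.854135513305664) (210, 124, 161, 151)
disc ((584.7726440429688, 45.14967346191406), (29.733858108520508, 30.7824764251709), 47.08856964111328) (268, 203, 19, 20)
bar ((439.74151611328125, 0.6798362731933594), (9.863698959350586, 123.53739166259766), 9.033212661743164) (266, 293, 73, 15)
bl [0.43304441 0.06323156 0.115     ]
br [ 0.44923786 -0.06428789  0.115     ]
```

View pics/crop.png

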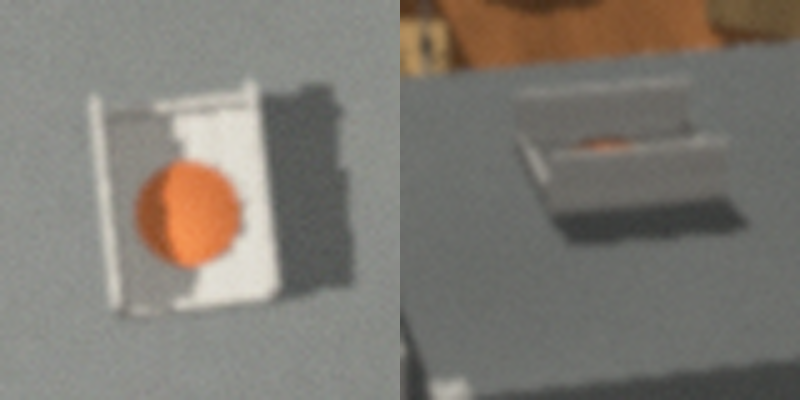

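The crop confirms it: a folded tray with two tall side walls and the domed copper disc inside. In the top crop the left wall top runs (98,95)-(118,305) and the right one (250,85)-(275,295).

```bash
python3 - <<'E'
from h import *
f=lambda u,v,z=.169:onz("top",240+(u-2)/5,170+(v-2)/5,z)[:2]
L0,L1,R0,R1=f(98,95),f(117,308),f(250,85),f(276,292)
for p in(L0,L1,R0,R1):print(p.round(4))
print("len",np.linalg.norm(L0-L1),np.linalg.norm(R0-R1),"w",np.linalg.norm(L0-R0))
for a,b in((L0,L1),(R0,R1)):
    d=a-b;print(np.degrees(np.arctan2(d[1],d[0])))
print("centre",(L0+L1+R0+R1)/4)
g=lambda u,v,z=.169:onz("side",300+(u-2)/5,180+(v-2)/5,z)[:2]
S=[g(515,93),g(690,82),g(728,138),g(553,152)]
print([s.round(4) for s in S],np.mean(S,0))
# small tray height region & handle from side
u,v=268,243;print("bar side",onz("side",u,v,.115))
print("small tray",onz("top",398,248,.01),"pred handle pix",pix("side",[.44,0,.115]),pix("top",[.44,0,.115]))
E
```

```text
[0.6198 0.0747]
[0.5495 0.0661]
[0.6246 0.0252]
[0.5561 0.0149]
len 0.07082814593548999 0.06926873014044072 w 0.049730890477978996
7.039009186263853
8.55689322410701
centre [0.58749713 0.04523853]
[array([0.7058, 0.0578]), array([0.7775, 0.0639]), array([0.7788, 0.0165]), array([0.7093, 0.0088])] [0.74283724 0.0367313 ]
bar side [ 0.4427293  -0.00601367  0.115     ]
small tray [ 0.54801617 -0.18673125  0.01      ] pred handle pix (np.float64(266.51699053587583), np.float64(241.35049995272448)) (np.float64(302.30012441527145), np.float64(300.65410802286004))
```

Call:
jog_arm(
  deltas=[
    [[1,2.3,-3.7,0,0.03],[1,2.3,-3.7,0,0.03],[1,2.3,-3.7,0,0.03],[1,2.3,-3.7,0,0.03],[1,2.3,-3.7,0,0.03],[1,2.3,-3.7,0,0.03],[1,2.3,-3.7,0,0.03],[1,2.3,-3.7,0,0.03]],
  ],
)

```text
time_s: 1.1
tcp_pos: [0.4011, 0.3418, 0.2454]
eef_rot: [180.0, 0.0, -4.9]
contact_force: [0.7, 0.8, 0.3]
gripper_width: 0.0873
gripper_force: 0.0
```

Call:
jog_arm(
  deltas=[
    [[1,2.3,-3.7,0,0.03],[1,2.3,-3.7,0,0.03],[1,2.3,-3.7,0,0.03],[1,2.3,-3.7,0,0.03],[1,2.3,-3.7,0,0.03],[1,2.3,-3.7,0,0.03],[1,2.3,-3.7,0,0.03],[1,2.1,-3.7,0,0.03]],
  ],
)

```text
time_s: 2.1
tcp_pos: [0.5832, 0.0459, 0.2452]
eef_rot: [180.0, 0.0, 8.8]
contact_force: [1.1, 0.8, -0.3]
gripper_width: 0.0876
gripper_force: 0.0
```

Call:
jog_arm(
  deltas=[
    [[1,0,0,0,0],[1,0,0,0,0]],
  ],
)

```text
time_s: 2.35
tcp_pos: [0.5824, 0.0471, 0.2451]
eef_rot: [-180.0, 0.1, 8.7]
contact_force: [0.0, 0.9, 0.3]
gripper_width: 0.0878
gripper_force: 0.0
```

```bash
python3 - <<'E'
from h import *
g=lambda u,v,z=.169:onz("side",300+(u-402)/5,180+(v-2)/5,z)[:2]
S=[g(515,93),g(690,82),g(728,138),g(553,152)]
print([s.round(4) for s in S],np.mean(S,0))
E
```

```text
[array([0.5498, 0.0655]), array([0.6192, 0.0716]), array([0.6265, 0.0242]), array([0.5595, 0.0165])] [0.58876236 0.04445297]
```

Call:
jog_arm(
  deltas=[
    [[1,0.5,-0.2,-1,-0.015],[1,0,0,-2,0],[1,0,0,-1,0],[1,0,0,0,0]],
  ],
)

```text
time_s: 2.85
tcp_pos: [0.5872, 0.0455, 0.2046]
eef_rot: [180.0, 0.1, 7.9]
contact_force: [1.1, 0.5, 0.4]
gripper_width: 0.0877
gripper_force: 0.0
```

Both views agree on the tray's position. Next I go down and grip.

Call:
jog_arm(
  deltas=[
    [[1,0.1,0,-1.5,0],[1,0,0,-1.3,0],[1,0,0,-1,0],[1,0,0,0,0],[0.5,0,0,0,0],[0.3,0,0,0,0],[0,0,0,0,0],[0,0,0,0,0]],
  ],
  force=15,
)

```text
time_s: 3.85
tcp_pos: [0.5888, 0.0453, 0.1678]
eef_rot: [-180.0, -0.0, 7.9]
contact_force: [0.4, 0.4, 1.6]
gripper_width: 0.0538
gripper_force: 15.0
```

Call:
jog_arm(
  deltas=[
    [[0,0,0,0,0],[0,0,0,0,0],[0,0,0,0,0]],
  ],
)

```text
time_s: 4.22
tcp_pos: [0.5888, 0.0453, 0.1678]
eef_rot: [-180.0, -0.0, 7.9]
contact_force: [-0.8, 0.0, 2.3]
gripper_width: 0.054
gripper_force: 15.0
```

Call:
jog_arm(
  deltas=[
    [[0,0,0,0.5,0],[0,0,0,1,0],[0,0,0,1.2,0],[0,0,0,1.2,0],[0,0,0,1,0],[0,-0.2,-0.8,0.5,0],[0,-0.3,-1.3,0,0],[0,-0.4,-1.8,0,0]],
  ],
)

```text
time_s: 5.22
tcp_pos: [0.5791, 0.0052, 0.2211]
eef_rot: [180.0, 0.0, 7.9]
contact_force: [0.5, -0.2, -2.4]
gripper_width: 0.0541
gripper_force: 15.0
```

Call:
jog_arm(
  deltas=[
    [[0,-0.5,-2.2,0,-0.01],[0,-0.5,-2.2,0,-0.01],[0,-0.5,-2.2,0,-0.01],[0,-0.5,-2.2,0,-0.01],[0,-0.5,-2.2,0,-0.01],[0,-0.5,-2.2,0,-0.01],[0,-0.5,-2.2,0,-0.01],[0,-0.5,-2.2,0,-0.01]],
  ],
)

```text
time_s: 6.22
tcp_pos: [0.5391, -0.1714, 0.2216]
eef_rot: [180.0, -0.0, 3.3]
contact_force: [0.1, -0.7, -1.3]
gripper_width: 0.054
gripper_force: 15.0
```

Call:
jog_arm(
  deltas=[
    [[0,-0.6,-2.2,0,-0.01],[0,-0.6,-2.2,0,-0.01],[0,-0.6,-2.2,0,0],[0,-0.6,-2.2,0,0],[0,-0.5,-2,0,0],[0,-0.4,-1.8,0,0],[0,-0.3,-1.3,0,0],[0,-0.2,-0.8,0,0]],
  ],
)

```text
time_s: 7.22
tcp_pos: [0.5014, -0.3176, 0.2215]
eef_rot: [-180.0, 0.0, 2.2]
contact_force: [-0.1, 0.4, -0.7]
gripper_width: 0.0535
gripper_force: 15.0
```

Call:
jog_arm(
  deltas=[
    [[0,0,0,0,0],[0,0,0,0,0]],
  ],
)

```text
time_s: 7.48
tcp_pos: [0.5018, -0.3164, 0.2215]
eef_rot: [-180.0, -0.0, 2.2]
contact_force: [-0.2, -0.0, -1.6]
gripper_width: 0.0539
gripper_force: 15.0
```

Call:
jog_arm(
  deltas=[
    [[0,0,-0.3,-1,0],[0,0,-0.2,-2,0],[0,0,0,-3,0],[0,0,0,-3,0],[0,0,0,-3,0],[0,0,0,-2.5,0],[0,0,0,-2,0],[0,0,0,-1,0]],
  ],
)

```text
time_s: 8.48
tcp_pos: [0.501, -0.3213, 0.0449]
eef_rot: [-180.0, 0.1, 2.2]
contact_force: [0.3, -0.3, -1.6]
gripper_width: 0.054
gripper_force: 15.0
```

Call:
jog_arm(
  deltas=[
    [[0,0,0,-0.5,0],[0,0,0,-0.3,0],[0,0,0,0,0],[0,0,0,0,0]],
  ],
)

```text
time_s: 8.98
tcp_pos: [0.5021, -0.3219, 0.0392]
eef_rot: [180.0, -0.1, 2.2]
contact_force: [-0.8, -0.3, -0.4]
gripper_width: 0.0538
gripper_force: 15.0
```

Call:
jog_arm(
  deltas=[
    [[0,0,0,-0.2,0],[0,0,0,-0.1,0],[0,0,0,-0.1,0],[0,0,0,0,0]],
  ],
)

```text
time_s: 9.48
tcp_pos: [0.5017, -0.3218, 0.0348]
eef_rot: [180.0, -0.0, 2.2]
contact_force: [-1.9, 0.2, 3.8]
gripper_width: 0.0541
gripper_force: 15.0
```

Contact, so the tray is on the board. Next I open and rise.

Call:
jog_arm(
  deltas=[
    [[0.5,0,0,0,0],[0.6,0,0,0,0],[0.7,0,0,0,0],[0.7,0,0,0,0],[0.7,0,0,1,0],[0.7,0,0,2,0],[0.7,0,0,3,0],[0.7,0,0,4,0]],
  ],
)

```text
time_s: 10.48
tcp_pos: [0.5012, -0.3216, 0.1355]
eef_rot: [-180.0, 0.1, 2.2]
contact_force: [0.0, 0.2, 0.5]
gripper_width: 0.0744
gripper_force: 0.0
```

Call:
jog_arm(
  deltas=[
    [[0.7,0,0,4,0],[0.7,0,0,4,0],[0.7,0,0,3,0],[0.7,-1,3,2,-0.1],[0.7,-1,4,0,-0.1],[0.7,-1,4,0,-0.1],[0.7,-1,4,0,-0.1],[0.7,-1,4,0,-0.1]],
  ],
)

```text
time_s: 11.48
tcp_pos: [0.4511, -0.1307, 0.2654]
eef_rot: [-180.0, -0.1, -26.7]
contact_force: [-0.2, -0.0, 1.1]
gripper_width: 0.0743
gripper_force: 0.0
```

```bash
python3 - <<'E'
from h import *
im=r.capture("top");a=cv2.resize(im[215:330,400:530],None,fx=4,fy=4,interpolation=cv2.INTER_CUBIC)
sd=r.capture("side");b=cv2.resize(sd[370:475,250:380],None,fx=2,fy=2)
o=np.zeros((460,790,3),np.uint8);o[:460,:520]=a;o[:210,525:785]=b;cv2.imwrite("pics/place.png",o)
print(r.get_state()["tcp_pos"],r.get_state()["eef_rot"])
print(pix("top",[.502,-.322,.036]))
E
```

```text
[ 0.45077722 -0.12940627  0.2657714 ] [-1.79907734e+02 -8.32440857e-02 -2.64644343e+01]
(np.float64(471.251468190508), np.float64(271.83649371200465))
```

View pics/place.png

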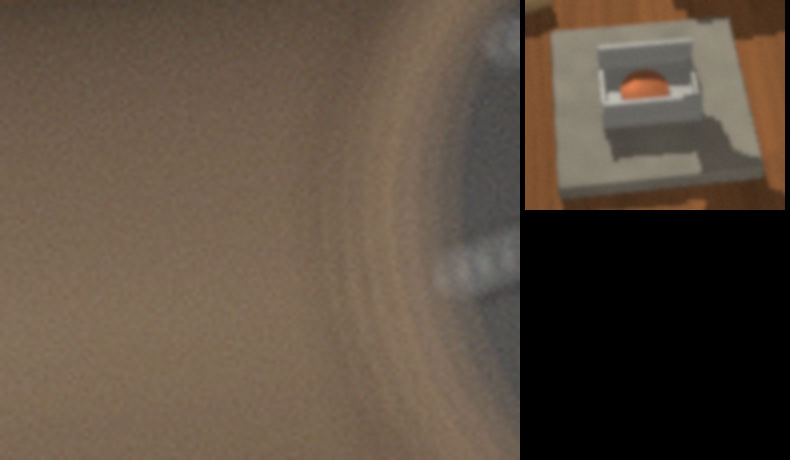

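The side crop shows the tray upright on the board at about (650,85) with the copper disc in it. The top view is blocked by the arm. I'll check the centring with numbers.

```bash
python3 - <<'E'
from h import *
f=lambda x,y,z:onz("side",250+(x-525.5)/2,370+(y-.5)/2,z)[:2]
B=[f(551,32,.012),f(731,19,.012),f(762,179,.012),f(559,189,.012)]
T=[f(598,44,.036),f(691,39,.036),f(702,95,.036),f(601,103,.036)]
for Q in(B,T):print(np.round(Q,4).tolist(),np.mean(Q,0))
E
```

```text
[[0.4305, -0.2588], [0.5714, -0.2555], [0.572, -0.3998], [0.4364, -0.3968]] [ 0.5025628  -0.32772983]
[[0.4659, -0.2956], [0.5345, -0.2958], [0.5367, -0.3474], [0.4662, -0.3489]] [ 0.50082041 -0.32190982]
```

Call:
jog_arm(
  deltas=[
    [[0.7,-0.1,1.6,-0.5,-0.12],[0.7,-0.1,1.6,-0.5,-0.12],[0.7,-0.1,1.6,-0.5,-0.12],[0.7,-0.1,1.6,-0.5,-0.12],[0.7,-0.1,1.6,-0.5,-0.12],[0.7,-0.2,1.6,-0.5,-0.12],[0.7,-0.2,1.6,-0.5,-0.12],[0.7,-0.2,1.6,-0.5,-0.11]],
  ],
)

```text
time_s: 12.58
tcp_pos: [0.4408, -0.0036, 0.225]
eef_rot: [-180.0, 0.0, -81.1]
contact_force: [0.2, -0.1, 0.6]
gripper_width: 0.0743
gripper_force: 0.0
```

```bash
python3 - <<'E'
from h import *
im=r.capture("top");a=cv2.resize(im[215:330,400:530],None,fx=4,fy=4,interpolation=cv2.INTER_CUBIC)
cv2.imwrite("pics/place2.png",a)
s=r.get_state();print(s["tcp_pos"],s["eef_rot"])
E
```

```text
[ 0.44044849 -0.00267106  0.22440709] [-1.79992112e+02  2.67373027e-02 -8.13830496e+01]
```

View pics/place2.png

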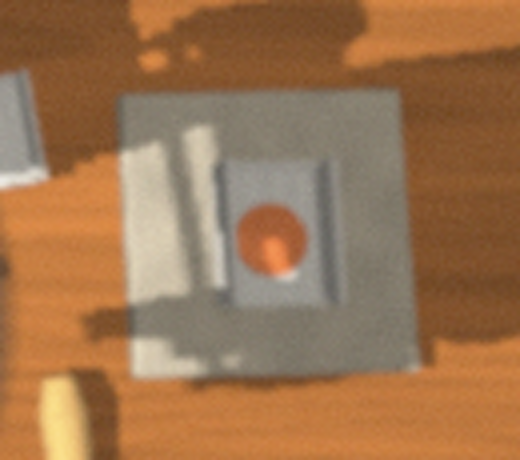

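The tray lies squarely on the board in the top crop. The board's corners are (120,95),(400,90),(418,370),(133,378) and the wall tops span about x = 221 to 337.

```bash
python3 - <<'E'
from h import *
f=lambda x,y,z:onz("top",400+(x-1.5)/4,215+(y-1.5)/4,z)[:2]
B=[f(119,95,.012),f(400,90,.012),f(418,371,.012),f(132,379,.012)]
T=[f(218,162,.036),f(335,158,.036),f(344,300,.036),f(227,306,.036)]
for Q in(B,T):print(np.round(Q,4).tolist(),np.mean(Q,0))
E
```

```text
[[0.5685, -0.2489], [0.5745, -0.3899], [0.4359, -0.3941], [0.4291, -0.2535]] [ 0.50198767 -0.32161117]
[[0.5334, -0.2896], [0.5367, -0.3464], [0.4687, -0.3488], [0.4646, -0.2925]] [ 0.50084628 -0.31933103]
```

The tray is within a few mm of the board's middle. Next I half-close the fingers to fit between bar and lid, then descend.

Call:
jog_arm(
  deltas=[
    [[-0.23,0,0.2,-1,0.005],[-0.23,0,0,-1,0],[-0.23,0,0,-1,0],[-0.23,0,0,-1,0],[-0.23,0,0,0,0]],
  ],
)

```text
time_s: 13.25
tcp_pos: [0.4402, -0.0021, 0.1836]
eef_rot: [179.9, -0.0, -80.6]
contact_force: [-0.2, 0.6, 0.2]
gripper_width: 0.035
gripper_force: 0.0
```

```bash
python3 - <<'E'
from h import *
s=r.get_state();print(s["tcp_pos"],s["eef_rot"],s["gripper_width"])
sd=r.capture("side");cv2.imwrite("pics/hand.png",cv2.resize(sd[140:300,190:350],None,fx=3.6,fy=3.6,interpolation=cv2.INTER_CUBIC))
E
```

```text
[ 0.44016351 -0.00212685  0.18358815] [ 1.79889993e+02 -2.41524064e-02 -8.06116275e+01] 0.03498248008749835
```

View pics/hand.png

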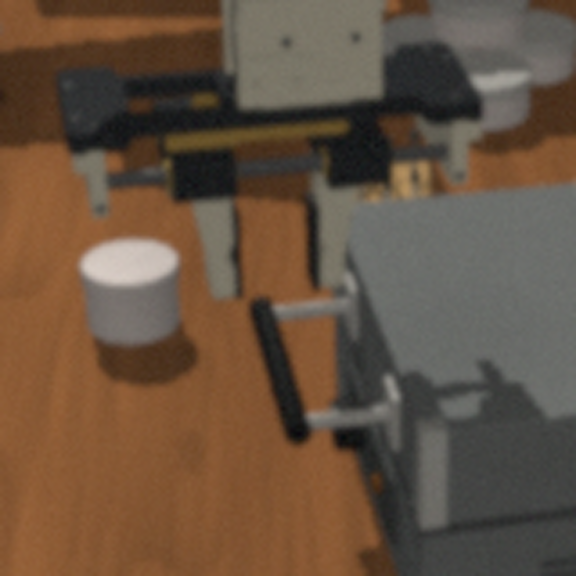

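The picture shows the fingers straddling the bar, with a finger on each side at (225,285) and (325,280) and the bar at (280,370) in the crop.

Call:
jog_arm(
  deltas=[
    [[-0.23,0,0.1,-2,0],[-0.23,0,0,-2,0],[-0.23,0,0,-1.3,0],[-0.23,0,0,-1,0],[-0.23,0,0,0,0]],
  ],
  force=15,
)

```text
time_s: 13.92
tcp_pos: [0.4405, -0.0009, 0.1212]
eef_rot: [179.9, -0.0, -80.6]
contact_force: [0.5, 0.5, 0.0]
gripper_width: 0.0335
gripper_force: 0.0
```

Call:
jog_arm(
  deltas=[
    [[-0.5,0,0,0,0],[-0.8,0,0,0,0],[-0.9,0,0,0,0],[-0.9,0,0,0,0],[-0.9,0,0,0,0]],
  ],
  force=15,
)

```text
time_s: 14.55
tcp_pos: [0.4402, -0.0008, 0.1219]
eef_rot: [180.0, 0.0, -80.6]
contact_force: [-4.6, 1.4, 5.8]
gripper_width: 0.0136
gripper_force: 15.0
```

```bash
python3 - <<'E'
from h import *
th=np.radians(np.linspace(0,45,25));s=295*np.cos(th)-25*np.sin(th);h=295*np.sin(th)+25*np.cos(th)
a=np.radians(8.9)
print(np.c_[-np.diff(s)*np.cos(a),-np.diff(s)*np.sin(a),np.diff(h)].round(1)/10)
print((s[0]-s[-1])*np.cos(a),(s[0]-s[-1])*np.sin(a),h[-1]-h[0])
E
```

```text
[[0.1  0.02 0.96]
 [0.13 0.02 0.96]
 [0.16 0.02 0.96]
 [0.19 0.03 0.95]
 [0.22 0.03 0.94]
 [0.25 0.04 0.94]
 [0.28 0.04 0.93]
 [0.31 0.05 0.92]
 [0.34 0.05 0.91]
 [0.37 0.06 0.89]
 [0.4  0.06 0.88]
 [0.43 0.07 0.87]
 [0.45 0.07 0.85]
 [0.48 0.08 0.84]
 [0.51 0.08 0.82]
 [0.53 0.08 0.8 ]
 [0.56 0.09 0.79]
 [0.58 0.09 0.77]
 [0.61 0.1  0.75]
 [0.63 0.1  0.73]
 [0.66 0.1  0.71]
 [0.68 0.11 0.68]
 [0.7  0.11 0.66]
 [0.72 0.11 0.64]]
102.82801783303448 16.102437874810146 201.2741699796952
```

Call:
jog_arm(
  deltas=[
    [[-0.9,0.1,0.02,0.96,0],[-0.9,0.13,0.02,0.96,0],[-0.9,0.16,0.02,0.96,0],[-0.9,0.19,0.03,0.95,0],[-0.9,0,0,0,0]],
  ],
  force=18,
)

```text
time_s: 15.18
tcp_pos: [0.4458, -0.0, 0.1604]
eef_rot: [179.9, 0.0, -80.6]
contact_force: [-4.9, 0.8, -3.1]
gripper_width: 0.0133
gripper_force: 18.0
```

Call:
jog_arm(
  deltas=[
    [[-0.9,0.22,0.03,0.94,0],[-0.9,0.25,0.04,0.94,0],[-0.9,0.28,0.04,0.93,0],[-0.9,0.31,0.05,0.92,0],[-0.9,0.34,0.05,0.91,0],[-0.9,0.37,0.06,0.89,0],[-0.9,0,0,0,0]],
  ],
)

```text
time_s: 16.05
tcp_pos: [0.4631, 0.0026, 0.2161]
eef_rot: [179.9, 0.0, -80.6]
contact_force: [-9.7, 1.0, -1.1]
gripper_width: 0.0133
gripper_force: 18.0
```

Call:
jog_arm(
  deltas=[
    [[-0.9,0.4,0.06,0.88,0],[-0.9,0.43,0.07,0.87,0],[-0.9,0.45,0.07,0.85,0],[-0.9,0.48,0.08,0.84,0],[-0.9,0.51,0.08,0.82,0],[-0.9,0.53,0.08,0.8,0],[-0.9,0,0,0,0]],
  ],
)

```text
time_s: 16.92
tcp_pos: [0.4902, 0.0068, 0.2671]
eef_rot: [179.8, -0.0, -80.6]
contact_force: [-14.3, 2.3, 5.2]
gripper_width: 0.0135
gripper_force: 18.0
```

Call:
jog_arm(
  deltas=[
    [[-0.9,0.48,0.08,0.82,0],[-0.9,0.52,0.08,0.8,0],[-0.9,0.55,0.1,0.78,0],[-0.9,0,0,0,0]],
  ],
)

```text
time_s: 17.42
tcp_pos: [0.5077, 0.0096, 0.2914]
eef_rot: [-180.0, -0.0, -80.6]
contact_force: [-7.7, 0.6, 1.2]
gripper_width: 0.0135
gripper_force: 18.0
```

```bash
python3 - <<'E'
from h import *
s=r.get_state();print(s["tcp_pos"],s["contact_force"],s["moment"])
sd=r.capture("side");cv2.imwrite("pics/lift.png",cv2.resize(sd[60:320,190:450],None,fx=2.3,fy=2.3,interpolation=cv2.INTER_CUBIC))
E
```

```text
[0.5077229  0.00956853 0.29141546] [-7.65139793  0.63556816  1.18106566] [ 0.06324801  2.82728022 -0.07978149]
```

View pics/lift.png

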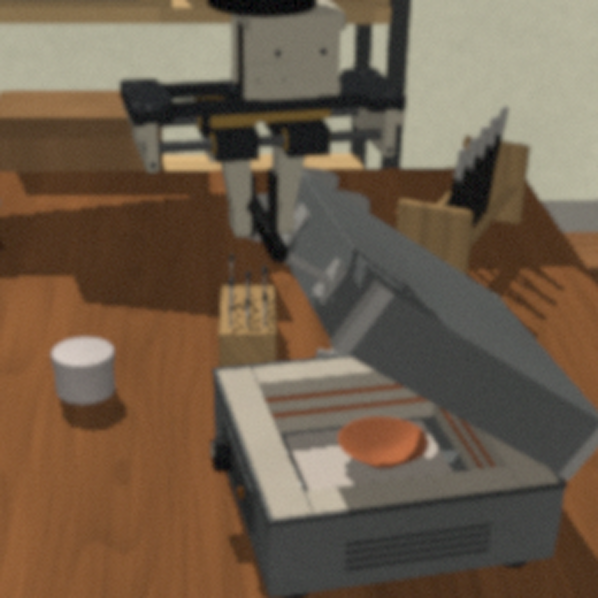

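The lid is at about 36° in the picture, with the bar still between the pads at (265,225). I'll go on to 45°.

Call:
jog_arm(
  deltas=[
    [[-0.9,0.56,0.09,0.72,0],[-0.9,0.6,0.1,0.7,0],[-0.9,0.64,0.1,0.67,0],[-0.9,0.66,0.1,0.65,0],[-0.9,0.5,0.08,0.45,0],[-0.9,0,0,0,0],[-0.9,0,0,0,0]],
  ],
  force=22,
)

```text
time_s: 18.35
tcp_pos: [0.5374, 0.0141, 0.3232]
eef_rot: [-180.0, -0.0, -80.6]
contact_force: [-8.3, 0.0, 4.1]
gripper_width: 0.013
gripper_force: 22.0
```

```bash
python3 - <<'E'
from h import *
s=r.get_state();p=s["tcp_pos"];print(p,s["contact_force"],s["gripper_width"])
for off in(.0069,.003,.010):
    a=np.radians(8.95);H=np.array([.6067,.025])+.125*np.array([np.cos(a),np.sin(a)])
    S=(H-p[:2])@[np.cos(a),np.sin(a)];h=p[2]-off-.09
    print(S,h,np.hypot(S,h),np.degrees(np.arctan2(h,S))-np.degrees(np.arctan2(25,295)))
sd=r.capture("side");cv2.imwrite("pics/lift2.png",cv2.resize(sd[80:300,200:450],None,fx=3.2,fy=2.7,interpolation=cv2.INTER_CUBIC))
x=lambda s,h,y,t:np.r_[H-(s*np.cos(t)-h*np.sin(t))*np.array([np.cos(a),np.sin(a)])+y*np.array([-np.sin(a),np.cos(a)]),.09+s*np.sin(t)+h*np.cos(t)]
for d in(42,45,48):
    t=np.radians(d);print(d,[(np.array(pix("side",x(s_,h_,-.12,t)))-[200,80])*[3.2,2.7] for s_,h_ in((.245,.055),(.245,0),(.005,.055))])
E
```

```text
[0.53738377 0.01413101 0.32321435] [-8.30241445  0.01706795  4.13830618] 0.013020500770769473
0.1951631814455881 0.22631434611815468 0.29884251814434215 44.383012493326355
0.1951631814455881 0.2302143461181547 0.3018067470262603 44.866537513686225
0.1951631814455881 0.2232143461181547 0.29650179039074775 43.991797147086885
42 [array([541.82189492, 248.91898354]), array([465.59497538, 318.24871645]), array([824.67027626, 449.82180466])]
45 [array([564.16879579, 235.66887182]), array([483.61286903, 302.5898342 ]), array([827.8607962 , 451.71938207])]
48 [array([587.20937736, 223.26549319]), array([502.62572855, 287.49033568]), array([830.8519942 , 453.77533931])]
```

View pics/lift2.png

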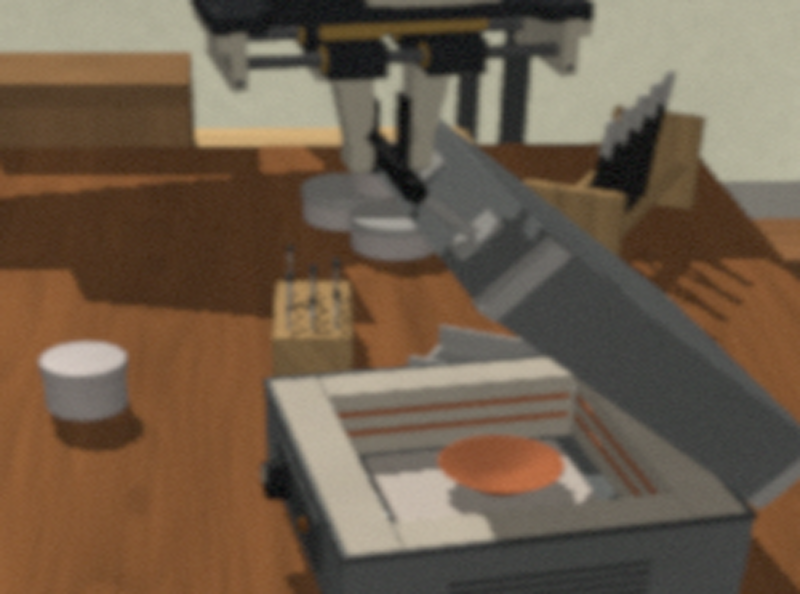

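The lid's near front corners are at about (562,238) and (485,312), which makes about 44°. A small nudge follows.

Call:
jog_arm(
  deltas=[
    [[-0.9,0.15,0.02,0.2,0],[-0.9,0.05,0.01,0.05,0],[-0.9,0,0,0,0],[-0.9,0,0,0,0],[-0.9,0,0,0,0],[-0.9,0,0,0,0]],
  ],
)

```text
time_s: 19.15
tcp_pos: [0.5395, 0.0145, 0.3252]
eef_rot: [-180.0, -0.0, -80.6]
contact_force: [-5.1, -1.1, 2.8]
gripper_width: 0.0133
gripper_force: 22.0
```

```bash
python3 - <<'E'
from h import *
s=r.get_state();print(s["time_s"],s["tcp_pos"],s["contact_force"],s["gripper_width"],s["gripper_force"],abs(s["qd"]).max())
print(r.close_job())
E
```

```text
19.15 [0.53948214 0.01446925 0.32515856] [-5.09782241 -1.14520185  2.83435682] 0.013337456658356398 22.01396405696869 0.08535494504300398
the job is handed in; nothing more can be done
None
```

The job is handed in at 19.15 s: the tray, with the disc in it, stands 2–6 mm from the board's middle by my two camera views, and the arm is holding the lid by its handle at an estimated 45° (about 44° before a last small nudge).

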